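Open the test box and hold the gap probe centred in its guide hole

ROBOT

A 6-joint arm with a two-finger parallel gripper is mounted at the origin on the work surface. World frame = base frame: x ahead of the robot, y to its left, z up, the work surface at z = 0. Lengths are in m, angles in rad, forces in N, time in s.
With the tool pointing down it reaches from about 0.3 to 0.875 m from the base axis. Payload 6.4 kg.
Tool frame: the origin (TCP) lies midway between the tips of the shut fingers; the grasp point (between the pads) lies 19 mm behind it (ctrl.pinch_z is the distance from the TCP to the grasp point, in m); z points along the fingers, y is the line along which they close (so a half turn about z gives the same grasp; the last joint's range is limited). The gripper opens to 85 mm and grips with 20 to 120 N. Pads are 22 mm wide; open, the fingers measure 114 mm over their backs; the gripper's body (76 mm by 85 mm) begins 54 mm behind the grasp point. The pads swing forward as they close: fully open they stand 13 mm farther back than shut.
Start: joints at [-1.446, 0.181, 1.607, -0, 1.354, -0.206], TCP at [0.187, -0.544, 0.231] pointing down, gripper open.
Joint ranges: [-2.99, 2.99], [-0.89, 2.07], [0.3, 2.58], [-1.14, 4.28], [0, 2.63], [-3.12, 3.12]. Speed limits (rad/s): [2.57, 2.57, 3.01, 3.14, 3.14, 3.14].

INTERFACE

Orientations are given as a unit quaternion [w, x, y, z].
In Python, from bench import ctrl gives the robot as it stands.
- The arm moves only by the tool apply_moves, never from a script. Its argument "moves" is a list of rows, each an object with "jaw": the opening, from 0 (shut) to 1 (fully open); "offset": the shift along the tool's x, y, z in mm, a list of three; "rot": the turn, a rotation vector about the tool's x, y, z in degrees, a list of three. In form: [{"jaw": jaw, "offset": [dx, dy, dz], "rot": [ax, ay, az]}, ...]. A call has exactly 5 rows; each row shifts and turns the commanded pose from where the row before left it, along the tool's axes as they then stand; what a row does not reach is not made up. A row lasts 1/8 s, in which the tool goes at most 62.5 mm and 10.7 degrees, less where a joint would pass 70% of its speed; a pose out of reach is approached as far as the arm can. A call is refused whole if a number of a shift passes 62.5 or a number of a turn 10.7, either way. A call with a gripper value outside its range is refused whole. The fingers move at their own pace and stop on an object; the grip force is fixed at half the most. Time passes only in rows, so rows that do not move let the fingers close, or fill a call up. It gives the time, the measured TCP pose, the force, the opening and the grip force at its end, in the units of the state.
- ctrl.get_obs(): the state, without advancing time (a new reading comes with each control period).
- ctrl.camera(name): name is "scene" or "side" or "wrist"; returns (picture, depth): 420x560x3 uint8, red, green, blue; 420x560 float32, m along the optical axis (not along the pixel's ray), 0 where there is no reading.
- ctrl.camera_params(name): a dict with "K" (3x3 intrinsics, pixels), "cam_to_world" (4x4, takes a point from camera to world coordinates); the wrist camera has in their place "mount" (4x4, takes a point from camera to tool coordinates, whose origin is the TCP and whose axes are the flange's). Camera axes: x right, y down, z forward; pixel columns grow to the right and rows downward; lengths in m; the calibration is good to about 2 mm. A picture is of the moment at which its call begins: read the wrist's pose just before it. camera_params takes no time and is no camera call.
- ctrl.hand_in(): hands the job in; it is judged then, once.
Trained networks look in the newest picture that a camera, given by its name, has taken for a name from the list of things; names that differ only in an ending like _2 or _b are one class to them, and where a whole thing is asked for, a point or a joint stands for the part that bears it (a point fixed in the world has none). Each returns a list of dicts, best first, with "score" (0 to 1); they miss things now and then, are a little off and sometimes report something else, mostly with a low value. They report only what shows in the picture. A call takes as long as a camera call. They do not tell look-alikes from the thing itself.
- ctrl.outline_of(camera, target): "region" (420x560 bool, what is visible of it) and "position" ([column, row] in pixels, amid what is visible of it).
The state is a dict: "time_s": time; "q": joint angles; "dq": joint speeds; "joint_efforts": joint torques, N m; "eef_pos": TCP position; "eef_rot": TCP orientation; "wrist_force": force on the tool from outside, world axes, zero at the start; "torque": the same for the moment, N m; "opening": opening from 0.0 (shut) to 1.0 (fully open); "grasp_force": force on a finger pad.
Only numpy, scipy, OpenCV 4.12 (cv2) and the standard library are available. Lean on these libraries where they do the work, as an engineer would, in place of code of your own. Each camera call takes 0.05 s, during which the arm holds its last target. There are 200 camera calls.

TASK

Slide the blue cover of the white test box fully open, then take the yellow-handled probe out of its stand and lower its rod, upright, into the guide hole until the blue band on the rod is level with the hole's mouth. The probe must never touch the box, so keep the rod centred in the hole, and finish while still gripping it motionless there; leave the red-handled probe, the tape, the screwdriver and the jar where they are.

Things in the scene. Friction and masses are not known exactly. Their poses are not given: they have to be found in the camera images.
- cover (a joint): the test box's sliding cover: 0 = shut, 0.11 m = fully open (end stop). It moves along the box's +y axis, starts shut or up to 30 mm open with the guide hole still covered, takes about 2 N to slide and stays where it is left. Flat blue plate 116 x 125 x 6 mm, top face 86.5 mm above the bench, running between two aluminium rails along the box's top
- cover_fin (a point): point on the orange upright fin at the middle of the cover, 8 mm below the fin's top; its axes are the box's axes (z up) and it rides with the cover. The fin is 24 mm wide (x), 10 mm thick (y, the sliding direction), and stands 38 mm above the cover's top face; this point lies 24 mm above that face
- testbox: white test box fixed to the bench, 130 (x) x 250 (y) x 80 mm high, rails to 90 mm; origin at the centre of its underside. The +y half is solid; the -y half is an open-topped compartment, covered at the start. Green lamps on its x faces. Nothing but the cover moves
- hole (a point): centre of the guide hole's mouth: a round through bore 24 mm wide and 30 mm deep in a grey plate inside the compartment, ringed in yellow; at (0, -59.5, 70) mm in the box's frame, 10 mm below the box's rim. Axes are the box's. Below the bore is empty space, and on its axis a brass terminal whose top lies 50 mm below the mouth. With the cover fully open its edge is 44 mm from the hole's axis, and the fin (top 124.5 mm above the bench) 107 mm away along +y
- stand: metal probe stand fixed to the bench: a 80 (x) x 170 (y) mm aluminium plate whose top is 90 mm above the bench, with two 14 mm holes at y = -40 and +40 mm, one for the yellow-handled and one for the red-handled probe; origin at the centre of its underside
- probe_grip (a point): centre of the handle of the yellow-handled probe, where to grip it. Handle: round, 22 mm wide and 70 mm long (35 mm above and below this point), yellow with black trim. Its underside rests on the stand's plate, so this point starts 125 mm above the bench; the rod hangs 80 mm below the handle through the stand's hole. The probe is upright (z up along the rod), round about z, 50 to 100 g
- probe_tip (a point): tip (lower end) of that probe's 8 mm thick steel rod, 115 mm below the handle's centre
- probe_band (a point): centre of the blue band (14 mm tall) on that rod, 35 mm above the tip, 80 mm below the handle's centre
- spare_grip (a point): centre of the handle of the red-handled probe, the same shape, in the stand's other hole, 80 mm from the yellow one: leave alone
- tape: blue roll of tape lying before the box, 60 mm wide, 18 mm high, origin under its centre: leave alone
- driver_grip (a point): handle of an orange screwdriver, 160 mm long, lying beyond the stand: leave alone
- jar: clear jar standing beyond the box, with a green cap, 60 mm wide, 75 mm high, origin under its centre: leave alone
Things that resemble listed ones, but are neither listed nor needed, are in the scene too. There is more than one size of the part that bears probe_grip; the job needs the middle-sized.

How it is judged:
By the outcome, as a careful person would: the job done as asked, in the order asked, and still so for the second after the job is handed in, while the arm keeps its last pose, push and grip.
It also fails if it takes over 67 s, if anything falls off the work surface, if the arm or the gripper's body presses on something with over 40 N, if the wrist force passes 120 N, or if a joint passes its speed limit or range.

## Working session

There is one attempt and no reset: what is moved stays moved. The work goes in short steps, Python scripts to look and compute and a tool call to move; the robot and the scene stay as the last step left them, time stands still between calls to the robot, and variables do not carry over. Pictures are saved under pics/ and viewed, at most 10 in all, crops included, and the job is handed in when it is done.

Besides the shell and the picture viewer there is one more tool, called as name(argument=value, ...) on one line, values as JSON. apply_moves: Moves the arm, as the interface text tells. Its arguments: {"type":"object","properties":{"moves":{"type":"array"}},"required":["moves"]}

```bash
ls; mkdir -p pics
cat > h.py <<'E'
import numpy as np, cv2
from bench import ctrl
from scipy.spatial.transform import Rotation as R
def Rq(q): return R.from_quat([q[1],q[2],q[3],q[0]])
def pose():
    o=ctrl.get_obs(); T=np.eye(4); T[:3,:3]=Rq(o['eef_rot']).as_matrix(); T[:3,3]=o['eef_pos']; return T
def snap(cam,f=None):
    p=ctrl.camera_params(cam); T=pose()@np.array(p['mount']) if cam=='wrist' else np.array(p['cam_to_world'])
    im,d=ctrl.camera(cam)
    if f: cv2.imwrite('pics/'+f,im[:,:,::-1])
    K=np.array(p['K']); v,u=np.mgrid[:420,:560]
    P=np.stack([(u-K[0,2])/K[0,0]*d,(v-K[1,2])/K[1,1]*d,d],-1)@T[:3,:3].T+T[:3,3]
    P[d==0]=np.nan
    return im,d,P,K,T
E
python3 - <<'E'
from h import *
o=ctrl.get_obs();print(o['time_s'],o['eef_pos'],o['eef_rot'])
ims=[]
for c in ['scene','side']:
    im,d,P,K,T=snap(c,None); np.savez('/tmp/'+c,im=im,P=P); ims.append(im)
    print(c,T[:3,3])
    for n in ['cover','cover_fin','testbox','stand','probe_grip','spare_grip','tape','jar']:
        for r in ctrl.outline_of(c,n)[:4]:
            pts=P[r['region']]; print(n,round(r['score'],2),np.round(r['position']),np.round(np.nanmedian(pts,0),3),np.round(np.nanpercentile(pts[:,2],97),3),r['region'].sum())
cv2.imwrite('pics/a.png',cv2.resize(np.vstack(ims),(0,0),fx=.71,fy=.71)[:,:,::-1])
cv2.imwrite('pics/scene.png',ims[0][:,:,::-1]);cv2.imwrite('pics/side.png',ims[1][:,:,::-1])
E
```

```text
pics
0.0 [ 0.18670956 -0.54325405  0.23038497] [-8.88793585e-04  9.86349960e-01  1.64660152e-01  3.76367781e-05]
scene [1.26035788 0.05985785 0.8314626 ]
cover 0.96 [363. 198.] [0.507 0.146 0.088] 0.114 2079
cover 0.71 [375. 208.] [0.526 0.18  0.081] 0.092 7498
cover_fin 0.64 [365. 198.] [0.507 0.146 0.088] 0.112 2133
testbox 0.61 [375. 208.] [0.525 0.18  0.081] 0.092 7744
stand 0.85 [203. 229.] [ 0.605 -0.199  0.087] 0.093 3883
probe_grip 0.9 [129. 236.] [ 0.723 -0.294  0.159] 0.208 934
probe_grip 0.85 [178. 205.] [ 0.613 -0.234  0.131] 0.163 364
probe_grip 0.65 [138. 216.] [ 0.612 -0.333  0.085] 0.105 143
spare_grip 0.54 [215. 203.] [ 0.589 -0.159  0.131] 0.162 315
jar 0.88 [410. 250.] [0.618 0.244 0.056] 0.078 1055
side [ 0.39740988 -0.76474254  0.86290066]
cover 0.58 [227. 161.] [0.499 0.141 0.087] 0.118 1816
cover_fin 0.81 [232. 157.] [0.499 0.14  0.087] 0.118 1784
cover_fin 0.29 [326. 269.] [ 0.603 -0.246  0.136] 0.162 357
testbox 0.77 [223. 167.] [0.491 0.133 0.081] 0.093 5819
stand 0.68 [313. 282.] [ 0.585 -0.225  0.088] 0.093 4476
probe_grip 0.87 [393. 270.] [ 0.711 -0.306  0.163] 0.207 994
probe_grip 0.69 [326. 266.] [ 0.603 -0.245  0.138] 0.162 371
probe_grip 0.59 [341. 330.] [ 0.606 -0.34   0.083] 0.103 191
probe_grip 0.3 [364. 281.] [ 0.697 -0.215  0.022] 0.027 527
spare_grip 0.9 [301. 238.] [ 0.579 -0.169  0.135] 0.161 354
tape 0.72 [174. 181.] [0.367 0.19  0.015] 0.021 386
tape 0.36 [325. 269.] [ 0.604 -0.245  0.134] 0.162 405
jar 0.56 [264. 141.] [0.599 0.228 0.056] 0.078 650
```

View pics/scene.png

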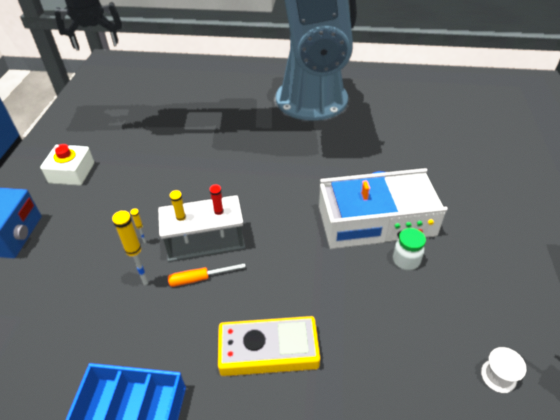

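View pics/side.png

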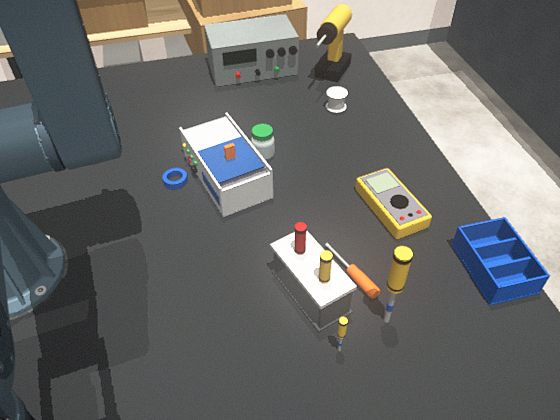

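The yellow-handled candidates in the scene view are a large one at (129,236), one in the stand at (178,205) and a small one at (138,216). The one in the stand fits: it is the middle size, with its top at about 0.16 m, beside the red one at (215,203). Next I'll fit the box and stand and check a crop.

Run:
```python
from h import *
S=np.load('/tmp/scene.npz');D=np.load('/tmp/side.npz')
cv2.imwrite('pics/crop.png',np.hstack([cv2.resize(S['im'][160:300,90:260],(400,330)),cv2.resize(D['im'][200:360,270:430],(400,330))])[:,:,::-1])
def rect(P,lo,hi,xr,yr):
    m=(P[...,2]>lo)&(P[...,2]<hi)&(P[...,0]>xr[0])&(P[...,0]<xr[1])&(P[...,1]>yr[0])&(P[...,1]<yr[1])
    q=P[m][:,:2]; (c,s,a)=cv2.minAreaRect((q*1000).astype(np.float32)); return np.round(c,1),np.round(s,1),round(a,2),len(q)
for n,A in (('scene',S),('side',D)):
    P=A['P']; im=A['im'].astype(int)
    print(n,'box',rect(P,.074,.096,(.38,.66),(.03,.36)),'stand',rect(P,.082,.096,(.5,.7),(-.3,-.08)))
    hsv=cv2.cvtColor(A['im'],cv2.COLOR_RGB2HSV)
    q=P[(hsv[...,0]<14)&(hsv[...,1]>150)&(hsv[...,2]>120)&(P[...,2]>.095)&(P[...,1]>0.05)]
    print('fin',np.round(np.nanmean(q,0),4),np.round(np.nanpercentile(q,[2,98],axis=0),3).tolist(),len(q))
    m=(hsv[...,0]>95)&(hsv[...,0]<125)&(hsv[...,1]>150)&(P[...,2]>.08)&(P[...,2]<.092)&(P[...,1]>.03)&(P[...,1]<.3)
    print('cover',cv2.minAreaRect((P[m][:,:2]*1000).astype(np.float32)))
    for lab,w,h in (('y',(18,35),(-.29,-.2)),('r',(0,8),(-.2,-.1))):
        q=P[(hsv[...,0]>=w[0])&(hsv[...,0]<=w[1])&(hsv[...,1]>130)&(P[...,2]>.1)&(P[...,2]<.17)&(P[...,0]>.5)&(P[...,0]<.67)&(P[...,1]>h[0])&(P[...,1]<h[1])]
        if len(q)<20: print(lab,'few');continue
        # circle fit radius 11
        from scipy.optimize import least_squares
        c=least_squares(lambda c:np.hypot(*(q[:,:2]-c).T)-.011,q[:,:2].mean(0),loss='soft_l1',f_scale=.002).x
        print(lab,np.round(c,4),len(q))
```

```text
scene box (array([530.6, 196.5]), array([214.7, 250.9]), 14.03, 5267) stand (array([ 594.5, -198.8]), array([ 84.6, 170.3]), 17.7, 2123)
fin [0.5093 0.1477 0.1077] [[0.498, 0.143, 0.096], [0.515, 0.153, 0.121]] 51
cover ((501.112548828125, 146.84420776367188), (111.50012969970703, 122.21533966064453), 14.179821014404297)
y [ 0.6057 -0.237 ] 263
r [ 0.5811 -0.1607] 253
side box (array([529.3, 193.7]), array([209.5, 256.2]), 14.19, 3778) stand (array([ 594., -200.]), array([ 83.4, 171.9]), 18.15, 2673)
fin [0.4995 0.1436 0.1135] [[0.489, 0.14, 0.098], [0.51, 0.147, 0.125]] 21
cover ((500.44476318359375, 149.22805786132812), (113.69439697265625, 127.23435974121094), 13.744142532348633)
y [ 0.606  -0.2372] 116
r [ 0.5814 -0.161 ] 241
```

View pics/crop.png

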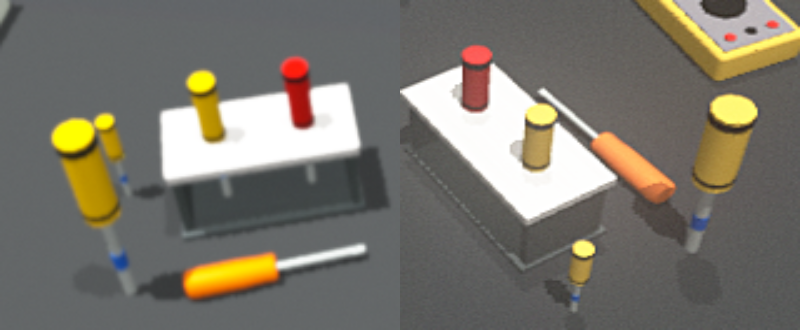

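The crop shows the middle-sized yellow probe in the stand beside the red one, with the small and large look-alikes standing free, so the target is confirmed. I'll move towards the cover fin now.

```bash
cat >> h.py <<'E'
def goto(p,yaw=None,q=None):
    T=pose(); d=T[:3,:3].T@(np.array(p)-T[:3,3])*1000
    # desired: tool z down, tool x at yaw deg; tilt+yaw rotation vector in tool frame
    out=''
    if yaw is not None:
        a=np.radians(yaw); W=np.array([[np.cos(a),np.sin(a),0],[np.sin(a),-np.cos(a),0],[0,0,-1]]).T
        W=np.column_stack([[np.cos(a),np.sin(a),0],[np.sin(a),-np.cos(a),0],[0,0,-1]])
        out=np.round(np.degrees(R.from_matrix(T[:3,:3].T@W).as_rotvec()),2)
    print('offset',np.round(d,1),'rot',out)
E
python3 - <<'E'
from h import *
goto([.500,.147,.22],14)
print(ctrl.camera_params('wrist'))
for n in ('scene','side'):
    P=np.load(f'/tmp/{n}.npz')['P']
    a=np.radians(14); x=P[...,0]*np.cos(a)+P[...,1]*np.sin(a); y=-P[...,0]*np.sin(a)+P[...,1]*np.cos(a)
    m=(P[...,2]>.077)&(P[...,2]<.096)&(P[...,0]>.38)&(P[...,0]<.66)&(P[...,1]>.03)&(P[...,1]<.36)
    m2=m&(y>.09)&(x<.62)
    print(n,np.nanpercentile(x[m2],[.5,1,50,99,99.5]).round(4),np.nanpercentile(y[m2],[.5,1,50,99,99.5]).round(4))
E
```

```text
offset [ 520.6 -551.6   11.3] rot [ 0.   -0.    4.95]
{'K': array([[315.97123701,   0.        , 275.23708757],
       [  0.        , 315.97123701, 209.09467255],
       [  0.        ,   0.        ,   1.        ]]), 'mount': array([[ 4.22726285e-04, -9.61094736e-01, -2.76218628e-01,
         7.02198587e-02],
       [ 9.99999547e-01,  1.70578195e-04,  9.36882099e-04,
         7.35383881e-05],
       [-8.53315578e-04, -2.76218899e-01,  9.61094372e-01,
        -1.42939695e-01],
       [ 0.00000000e+00,  0.00000000e+00,  0.00000000e+00,
         1.00000000e+00]])}
scene [0.4577 0.4586 0.5242 0.589  0.5893] [0.0904 0.0909 0.1378 0.1854 0.186 ]
side [0.4565 0.4567 0.5225 0.5856 0.5868] [0.091  0.0918 0.1365 0.1843 0.1851]
```

apply_moves(moves=[{"jaw": 1,"offset": [20,-21,0],"rot": [0,0,1]},{"jaw": 1,"offset": [36,-38,0],"rot": [0,0,1]},{"jaw": 1,"offset": [36,-38,0],"rot": [0,0,1]},{"jaw": 1,"offset": [36,-38,0],"rot": [0,0,1]},{"jaw": 1,"offset": [36,-38,0],"rot": [0,0,1]}])

```text
time_s: 1.52
eef_pos: [0.2944, -0.3295, 0.2315]
eef_rot: [0.0, 0.993, 0.121, 0.0]
wrist_force: [0.6, -0.4, 0.1]
opening: 0.996
grasp_force: 0.0
```

apply_moves(moves=[{"jaw": 1,"offset": [36,-38,0],"rot": [0,0,0]},{"jaw": 1,"offset": [36,-38,0],"rot": [0,0,0]},{"jaw": 1,"offset": [36,-38,0],"rot": [0,0,0]},{"jaw": 1,"offset": [36,-38,0],"rot": [0,0,0]},{"jaw": 1,"offset": [36,-38,0],"rot": [0,0,0]}])

```text
time_s: 2.15
eef_pos: [0.4236, -0.1016, 0.2317]
eef_rot: [0.0, 0.993, 0.121, 0.001]
wrist_force: [0.2, -0.8, 0.7]
opening: 1.002
grasp_force: 0.0
```

Run:
```python
from h import *
goto([.502,.148,.22],14); o=ctrl.get_obs(); print(o['q'],o['time_s'])
```

```text
offset [ 136.3 -223.4   11.6] rot [ 0.05 -0.05 -0.05]
[-5.09363921e-01 -1.47265824e-01  1.93914179e+00 -2.99479816e-05
  1.34839207e+00  8.18042813e-01] 2.15
```

apply_moves(moves=[{"jaw": 1,"offset": [26,-43,0],"rot": [0,0,0]},{"jaw": 1,"offset": [26,-43,0],"rot": [0,0,0]},{"jaw": 1,"offset": [26,-43,0],"rot": [0,0,0]},{"jaw": 1,"offset": [26,-43,0],"rot": [0,0,0]},{"jaw": 1,"offset": [20,-30,0],"rot": [0,0,0]}])

```text
time_s: 2.78
eef_pos: [0.4947, 0.1249, 0.2314]
eef_rot: [-0.0, 0.993, 0.122, 0.0]
wrist_force: [0.2, 0.4, 0.2]
opening: 1.006
grasp_force: 0.0
```

apply_moves(moves=[{"jaw": 1,"offset": [6,-6,5],"rot": [0,0,0]},{"jaw": 1,"offset": [0,0,0],"rot": [0,0,0]},{"jaw": 1,"offset": [0,0,0],"rot": [0,0,0]},{"jaw": 1,"offset": [0,0,0],"rot": [0,0,0]},{"jaw": 1,"offset": [0,0,0],"rot": [0,0,0]}])

```text
time_s: 3.4
eef_pos: [0.4988, 0.1294, 0.2265]
eef_rot: [0.0, 0.993, 0.121, 0.0]
wrist_force: [0.8, 0.2, 0.7]
opening: 1.0
grasp_force: 0.0
```

```bash
cat >> h.py <<'E'
def boxfit(f,yaw=14):
    im,d,P,K,T=snap('wrist',f); a=np.radians(yaw)
    hsv=cv2.cvtColor(im,cv2.COLOR_RGB2HSV)
    x=P[...,0]*np.cos(a)+P[...,1]*np.sin(a); y=-P[...,0]*np.sin(a)+P[...,1]*np.cos(a)
    return im,hsv,P,x,y,K,T
E
python3 - <<'E'
from h import *
im,hsv,P,x,y,K,T=boxfit('w1.png')
np.savez('/tmp/w1',im=im,P=P)
for r in ctrl.outline_of('wrist','cover_fin')[:2]: print(r['score'],r['position'],r['region'].sum())
z=P[...,2]
m=(hsv[...,0]<16)&(hsv[...,1]>130)&(z>.095)&(z<.14)
print('fin',m.sum(),np.nanpercentile(x[m],[2,50,98]).round(4),np.nanpercentile(y[m],[2,50,98]).round(4),np.nanpercentile(z[m],[2,98]).round(4))
m=(hsv[...,0]<16)&(hsv[...,1]>130)&(z>.119)&(z<.14)
print('fintop',m.sum(),np.nanpercentile(x[m],[2,50,98]).round(4),np.nanpercentile(y[m],[2,50,98]).round(4))
m=(hsv[...,0]>95)&(hsv[...,0]<125)&(hsv[...,1]>150)&(z>.08)&(z<.093)
print('cover',cv2.minAreaRect((P[m][:,:2]*1000).astype(np.float32)),z[m].mean())
goto([.502,.148,.22],14)
E
```

```text
0.71 [205.3, 278.0] 781
0.69 [258.2, 180.8] 17112
fin 285 [0.5129 0.5238 0.535 ] [0.0161 0.02   0.0257] [0.0978 0.1259]
fintop 218 [0.5128 0.5208 0.5349] [0.0163 0.0203 0.0257]
cover ((502.2539367675781, 147.0858917236328), (115.16194915771484, 122.75975799560547), 14.338311195373535) 0.08690787975059136
offset [  7.5 -17.1   6.5] rot [ 0.01 -0.02 -0.09]
```

View pics/w1.png

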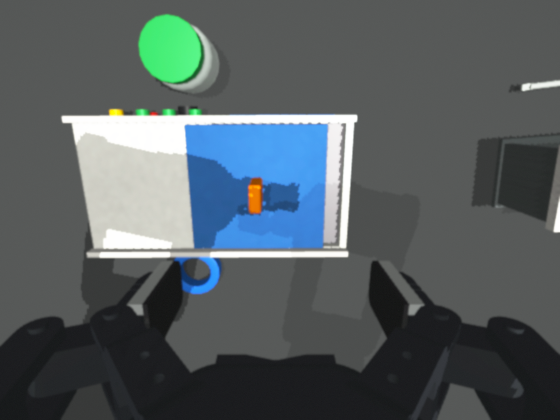

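The wrist view shows the fin at (256,196) and the cover slightly open, with the hole still hidden. I'll descend on the fin.

Run:
```python
from h import *
goto([.5034,.1472,.097],14.2)
d=np.load('/tmp/w1.npz');P=d['P'];z=P[...,2];
# rail edges: high points z>.0885
m=(z>.0885)&(z<.093); q=P[m][:,:2]*1000
print(cv2.minAreaRect(q.astype(np.float32)),m.sum())
```

```text
offset [  8.6 -16.  129.5] rot [ 0.01 -0.02 -0.29]
((516.1903686523438, 89.53543090820312), (130.4742889404297, 446.8743591308594), 14.031904220581055) 3566
```

apply_moves(moves=[{"jaw": 1,"offset": [4,-8,10],"rot": [0,0,0]},{"jaw": 1,"offset": [4.6,-8,30],"rot": [0,0,0]},{"jaw": 1,"offset": [0,0,40],"rot": [0,0,0]},{"jaw": 1,"offset": [0,0,30],"rot": [0,0,0]},{"jaw": 1,"offset": [0,0,19.5],"rot": [0,0,0]}])

```text
time_s: 4.12
eef_pos: [0.5019, 0.1482, 0.0943]
eef_rot: [-0.0, 0.993, 0.122, -0.001]
wrist_force: [0.5, 0.5, -0.3]
opening: 0.994
grasp_force: 0.0
```

apply_moves(moves=[{"jaw": 1,"offset": [0,0,0],"rot": [0,0,0]},{"jaw": 0.3,"offset": [0,0,0],"rot": [0,0,0]},{"jaw": 0,"offset": [0,0,0],"rot": [0,0,0]},{"jaw": 0,"offset": [0,0,0],"rot": [0,0,0]},{"jaw": 0,"offset": [0,0,0],"rot": [0,0,0]}])

```text
time_s: 4.75
eef_pos: [0.5036, 0.1477, 0.0973]
eef_rot: [0.0, 0.993, 0.121, 0.0]
wrist_force: [-0.4, -0.1, 0.7]
opening: 0.144
grasp_force: 0.0
```

apply_moves(moves=[{"jaw": 0,"offset": [0,0,0],"rot": [0,0,0]},{"jaw": 0,"offset": [0,0,0],"rot": [0,0,0]},{"jaw": 0,"offset": [0,-5,0],"rot": [0,0,0]},{"jaw": 0,"offset": [0,-5,0],"rot": [0,0,0]},{"jaw": 0,"offset": [0,-5,0],"rot": [0,0,0]}])

```text
time_s: 5.38
eef_pos: [0.5, 0.1619, 0.0973]
eef_rot: [0.0, 0.993, 0.121, 0.0]
wrist_force: [-1.8, -2.6, 6.1]
opening: 0.108
grasp_force: 58.9
```

apply_moves(moves=[{"jaw": 0,"offset": [0,-12,0],"rot": [0,0,0]},{"jaw": 0,"offset": [0,-14,0],"rot": [0,0,0]},{"jaw": 0,"offset": [0,-14,0],"rot": [0,0,0]},{"jaw": 0,"offset": [0,-14,0],"rot": [0,0,0]},{"jaw": 0,"offset": [0,-10,0],"rot": [0,0,0]}])

```text
time_s: 6.0
eef_pos: [0.4843, 0.2245, 0.0974]
eef_rot: [0.0, 0.993, 0.122, 0.0]
wrist_force: [-2.0, -1.7, 5.9]
opening: 0.107
grasp_force: 59.1
```

apply_moves(moves=[{"jaw": 0,"offset": [0,-2,0],"rot": [0,0,0]},{"jaw": 0,"offset": [0,-1,0],"rot": [0,0,0]},{"jaw": 0,"offset": [0,-1,0],"rot": [0,0,0]},{"jaw": 0,"offset": [0,-1,0],"rot": [0,0,0]},{"jaw": 0,"offset": [0,-1,0],"rot": [0,0,0]}])

```text
time_s: 6.62
eef_pos: [0.483, 0.2299, 0.0974]
eef_rot: [0.0, 0.993, 0.122, 0.0]
wrist_force: [-2.4, -1.8, 6.8]
opening: 0.105
grasp_force: 59.0
```

apply_moves(moves=[{"jaw": 0,"offset": [0,-1,0],"rot": [0,0,0]},{"jaw": 0,"offset": [0,-1,0],"rot": [0,0,0]},{"jaw": 0,"offset": [0,-0.5,0],"rot": [0,0,0]},{"jaw": 0,"offset": [0,-0.5,0],"rot": [0,0,0]},{"jaw": 0,"offset": [0,0,0],"rot": [0,0,0]}])

```text
time_s: 7.25
eef_pos: [0.4824, 0.232, 0.0973]
eef_rot: [0.001, 0.993, 0.122, 0.0]
wrist_force: [-1.0, -6.2, 6.9]
opening: 0.101
grasp_force: 59.2
```

apply_moves(moves=[{"jaw": 0,"offset": [0,-0.7,0],"rot": [0,0,0]},{"jaw": 0,"offset": [0,-0.7,0],"rot": [0,0,0]},{"jaw": 0,"offset": [0,-0.3,0],"rot": [0,0,0]},{"jaw": 0,"offset": [0,0,0],"rot": [0,0,0]},{"jaw": 0,"offset": [0,0,0],"rot": [0,0,0]}])

```text
time_s: 7.88
eef_pos: [0.4824, 0.2321, 0.0974]
eef_rot: [0.002, 0.993, 0.122, 0.0]
wrist_force: [-1.3, -12.5, 7.7]
opening: 0.106
grasp_force: 59.3
```

The force climbed to 12 N with no further travel, so the cover is at its end stop. Release and look at the hole.

apply_moves(moves=[{"jaw": 0.5,"offset": [0,0,0],"rot": [0,0,0]},{"jaw": 0.7,"offset": [0,0,0],"rot": [0,0,0]},{"jaw": 0.7,"offset": [0,0,0],"rot": [0,0,0]},{"jaw": 0.7,"offset": [0,0,-30],"rot": [0,0,0]},{"jaw": 0.7,"offset": [0,0,-50],"rot": [0,0,0]}])

```text
time_s: 8.5
eef_pos: [0.4799, 0.2345, 0.1756]
eef_rot: [0.0, 0.993, 0.122, -0.002]
wrist_force: [-0.1, -0.2, 0.6]
opening: 0.699
grasp_force: 0.0
```

apply_moves(moves=[{"jaw": 0.6,"offset": [0,40,-30],"rot": [0,0,0]},{"jaw": 0.6,"offset": [0,45,-20],"rot": [0,0,0]},{"jaw": 0.6,"offset": [0,25,0],"rot": [0,0,0]},{"jaw": 0.6,"offset": [0,0,0],"rot": [0,0,0]},{"jaw": 0.6,"offset": [0,0,0],"rot": [0,0,0]}])

```text
time_s: 9.12
eef_pos: [0.5077, 0.1286, 0.2264]
eef_rot: [-0.0, 0.993, 0.122, -0.0]
wrist_force: [-0.0, 0.3, -0.4]
opening: 0.6
grasp_force: 0.0
```

Run:
```python
from h import *
print(ctrl.get_obs()['eef_pos'])
im,hsv,P,x,y,K,T=boxfit('w2.png',14.1)
np.savez('/tmp/w2',im=im,P=P,K=K,T=T)
z=P[...,2]
m=(hsv[...,0]>20)&(hsv[...,0]<35)&(hsv[...,1]>110)&(z>.055)&(z<.082)
print('ring',m.sum()); v,u=np.nonzero(m); print(np.median(u),np.median(v))
from scipy.optimize import least_squares
print(x[m].min(),x[m].max(),y[m].min(),y[m].max(),z[m].mean())
q=np.c_[x[m],y[m]]
c=least_squares(lambda c:np.hypot(*(q-c[:2]).T)-c[2],[*np.median(q,0),.014],loss='soft_l1',f_scale=.001).x; print('hole boxaxes',c)
a=np.radians(14.1);print('world',c[0]*np.cos(a)-c[1]*np.sin(a),c[0]*np.sin(a)+c[1]*np.cos(a))
m=(z>.0885)&(z<.093)&(P[...,1]>.03)
print('rails',cv2.minAreaRect((P[m][:,:2]*1000).astype(np.float32)))
m=(hsv[...,0]>95)&(hsv[...,0]<125)&(hsv[...,1]>150)&(z>.08)&(z<.093)
print('cover edge y',np.percentile(y[m],[.5,1,5]))
```

```text
[0.50772104 0.12862068 0.22635611]
ring 351
265.0 186.0
0.5052346413614415 0.5935512063319001 -0.018338117961092998 0.15937252443490627 0.06864789447500894
hole boxaxes [0.52372404 0.00101191 0.01819461]
world 0.5076987755023877 0.12856845751973756
rails ((492.575439453125, 185.0911407470703), (129.82933044433594, 249.83412170410156), 13.981569290161133)
cover edge y [0.04547389 0.04600852 0.05058137]
```

View pics/w2.png

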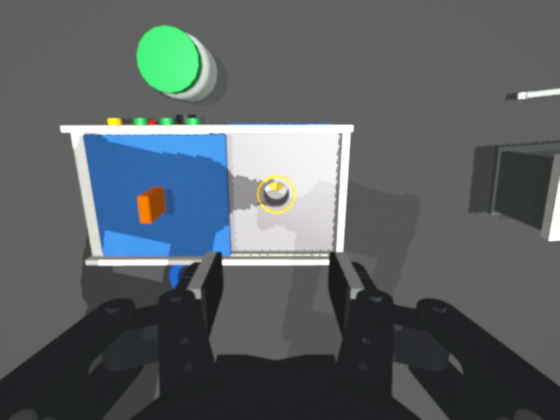

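The cover is fully open: the ring is at (275,194), and the cover edge is about 44 mm from the hole. Now to the probe.

apply_moves(moves=[{"jaw": 0.6,"offset": [0,20,0],"rot": [0,0,0]},{"jaw": 0.6,"offset": [1,40,0],"rot": [0,0,0]},{"jaw": 0.6,"offset": [1,45,0],"rot": [0,0,0]},{"jaw": 0.6,"offset": [1,45,0],"rot": [0,0,0]},{"jaw": 0.6,"offset": [1,45,0],"rot": [0,0,0]}])

```text
time_s: 9.8
eef_pos: [0.5593, -0.0602, 0.2264]
eef_rot: [-0.0, 0.992, 0.122, -0.0]
wrist_force: [1.1, 1.4, 0.3]
opening: 0.598
grasp_force: 0.0
```

apply_moves(moves=[{"jaw": 0.6,"offset": [1,45,0],"rot": [0,0,0]},{"jaw": 0.6,"offset": [1,45,0],"rot": [0,0,0]},{"jaw": 0.6,"offset": [0,45,0],"rot": [0,0,0]},{"jaw": 0.6,"offset": [0,30,0],"rot": [0,0,0]},{"jaw": 0.6,"offset": [0,15,0],"rot": [0,0,0]}])

```text
time_s: 10.42
eef_pos: [0.6048, -0.2347, 0.226]
eef_rot: [-0.0, 0.993, 0.121, -0.0]
wrist_force: [-0.2, 0.0, -0.2]
opening: 0.597
grasp_force: 0.0
```

apply_moves(moves=[{"jaw": 0.6,"offset": [0,0,0],"rot": [0,0,0]},{"jaw": 0.6,"offset": [0,0,0],"rot": [0,0,0]},{"jaw": 0.6,"offset": [0,0,0],"rot": [0,0,0]},{"jaw": 0.6,"offset": [0,0,0],"rot": [0,0,0]},{"jaw": 0.6,"offset": [0,0,0],"rot": [0,0,0]}])

```text
time_s: 11.05
eef_pos: [0.6045, -0.2341, 0.227]
eef_rot: [0.0, 0.993, 0.122, 0.0]
wrist_force: [-0.2, 0.9, -0.1]
opening: 0.598
grasp_force: 0.0
```

Run:
```python
from h import *
im,hsv,P,x,y,K,T=boxfit('w3.png',14.1)
z=P[...,2]
for r in ctrl.outline_of('wrist','probe_grip')[:3]: print(r['score'],r['position'],np.nanmedian(P[r['region']],0).round(4))
m=(hsv[...,0]>18)&(hsv[...,0]<35)&(hsv[...,1]>110)&(z>.155)&(z<.168)&(np.hypot(P[...,0]-.606,P[...,1]+.237)<.03)
q=P[m]; print('top',m.sum(),cv2.minEnclosingCircle((q[:,:2]*1000).astype(np.float32)),z[m].mean())
goto([.6058,-.2371,.106],14)
```

```text
0.77 [438.4, 75.9] [ 0.7145 -0.2939  0.2041]
0.72 [281.2, 212.3] [ 0.6122 -0.2372  0.1597]
0.65 [379.1, 217.4] [ 0.6107 -0.3341  0.09  ]
top 711 ((608.2059936523438, -238.16964721679688), 10.618305206298828) 0.16012441073835396
offset [  0.7   3.  120.9] rot [ 0.   -0.01 -0.04]
```

View pics/w3.png

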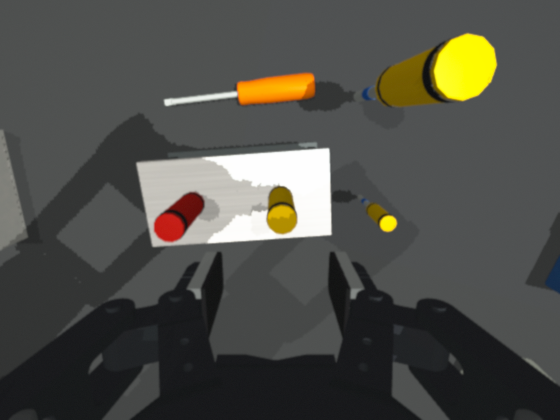

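The wrist view shows the target probe at (281,212), red at (170,225), small at (380,217) and large at (440,75). I'll descend on the target.

apply_moves(moves=[{"jaw": 0.6,"offset": [1.7,3.8,5],"rot": [0,0,0]},{"jaw": 0.6,"offset": [0,0,30],"rot": [0,0,0]},{"jaw": 0.6,"offset": [0,0,35],"rot": [0,0,0]},{"jaw": 0.6,"offset": [0,0,30],"rot": [0,0,0]},{"jaw": 0.6,"offset": [0,0,21],"rot": [0,0,0]}])

```text
time_s: 11.78
eef_pos: [0.6063, -0.2377, 0.1037]
eef_rot: [-0.001, 0.993, 0.121, -0.001]
wrist_force: [-0.5, -0.6, 0.7]
opening: 0.599
grasp_force: 0.0
```

apply_moves(moves=[{"jaw": 0.6,"offset": [0,0,0],"rot": [0,0,0]},{"jaw": 0.6,"offset": [0,0,0],"rot": [0,0,0]},{"jaw": 0.4,"offset": [0,0,0],"rot": [0,0,0]},{"jaw": 0.3,"offset": [0,0,0],"rot": [0,0,0]},{"jaw": 0.2,"offset": [0,0,0],"rot": [0,0,0]}])

```text
time_s: 12.4
eef_pos: [0.6076, -0.2381, 0.107]
eef_rot: [0.001, 0.993, 0.122, 0.001]
wrist_force: [0.0, 1.1, 4.7]
opening: 0.242
grasp_force: 58.4
```

apply_moves(moves=[{"jaw": 0,"offset": [0,0,0],"rot": [0,0,0]},{"jaw": 0,"offset": [0,0,0],"rot": [0,0,0]},{"jaw": 0,"offset": [0,0,0],"rot": [0,0,0]},{"jaw": 0,"offset": [0,0,0],"rot": [0,0,0]},{"jaw": 0,"offset": [0,0,0],"rot": [0,0,0]}])

```text
time_s: 13.02
eef_pos: [0.6076, -0.2381, 0.107]
eef_rot: [0.001, 0.993, 0.121, 0.001]
wrist_force: [-1.0, 0.5, 5.0]
opening: 0.24
grasp_force: 58.5
```

apply_moves(moves=[{"jaw": 0,"offset": [0,0,-8],"rot": [0,0,0]},{"jaw": 0,"offset": [0,0,-20],"rot": [0,0,0]},{"jaw": 0,"offset": [0,0,-35],"rot": [0,0,0]},{"jaw": 0,"offset": [0,0,-35],"rot": [0,0,0]},{"jaw": 0,"offset": [0,0,-30],"rot": [0,0,0]}])

```text
time_s: 13.65
eef_pos: [0.6073, -0.238, 0.2368]
eef_rot: [0.001, 0.993, 0.121, 0.001]
wrist_force: [0.9, -0.0, -0.7]
opening: 0.244
grasp_force: 58.6
```

apply_moves(moves=[{"jaw": 0,"offset": [0,0,-20],"rot": [0,0,0]},{"jaw": 0,"offset": [0,0,-10],"rot": [0,0,0]},{"jaw": 0,"offset": [0,0,0],"rot": [0,0,0]},{"jaw": 0,"offset": [0,0,0],"rot": [0,0,0]},{"jaw": 0,"offset": [0,0,0],"rot": [0,0,0]}])

```text
time_s: 14.28
eef_pos: [0.6065, -0.2375, 0.2623]
eef_rot: [-0.001, 0.993, 0.121, -0.001]
wrist_force: [0.2, 0.6, -0.6]
opening: 0.245
grasp_force: 58.6
```

Run:
```python
from h import *
T=pose(); print(T[:3,3],ctrl.get_obs()['opening'],Rq(ctrl.get_obs()['eef_rot']).as_rotvec(),T[:3,2])
g=T[:3,3]-.019*T[:3,2]; print('grasp',g)
goto([.507,.128,.265],14)
```

```text
[ 0.60649166 -0.23752271  0.26232619] 0.24503637310397505 [-3.11684865e+00 -3.81338678e-01  2.84340255e-03] [-0.00197996  0.0012704  -0.99999723]
grasp [ 0.60652928 -0.23754685  0.28132614]
offset [  -8.4 -378.7   -2. ] rot [-0.1   0.09 -0.05]
```

apply_moves(moves=[{"jaw": 0,"offset": [0,-12,-3],"rot": [0,0,0]},{"jaw": 0,"offset": [-1,-25,0],"rot": [0,0,0]},{"jaw": 0,"offset": [-1,-35,0],"rot": [0,0,0]},{"jaw": 0,"offset": [-1,-38,0],"rot": [0,0,0]},{"jaw": 0,"offset": [-1,-38,0],"rot": [0,0,0]}])

```text
time_s: 14.9
eef_pos: [0.5667, -0.0933, 0.2668]
eef_rot: [-0.0, 0.993, 0.122, 0.0]
wrist_force: [-0.3, 1.0, -0.4]
opening: 0.239
grasp_force: 58.7
```

apply_moves(moves=[{"jaw": 0,"offset": [-1,-38,0],"rot": [0,0,0]},{"jaw": 0,"offset": [-1,-38,0],"rot": [0,0,0]},{"jaw": 0,"offset": [-1,-38,0],"rot": [0,0,0]},{"jaw": 0,"offset": [-1,-38,0],"rot": [0,0,0]},{"jaw": 0,"offset": [0,-35,0],"rot": [0,0,0]}])

```text
time_s: 15.52
eef_pos: [0.5174, 0.0872, 0.2669]
eef_rot: [-0.0, 0.993, 0.122, 0.0]
wrist_force: [-0.1, 0.3, -0.0]
opening: 0.238
grasp_force: 58.7
```

apply_moves(moves=[{"jaw": 0,"offset": [0,-25,0],"rot": [0,0,0]},{"jaw": 0,"offset": [0,-15,0],"rot": [0,0,0]},{"jaw": 0,"offset": [0,-4,0],"rot": [0,0,0]},{"jaw": 0,"offset": [0,0,0],"rot": [0,0,0]},{"jaw": 0,"offset": [0,0,0],"rot": [0,0,0]}])

```text
time_s: 16.15
eef_pos: [0.5081, 0.1273, 0.2667]
eef_rot: [0.0, 0.993, 0.121, -0.0]
wrist_force: [0.1, -0.2, -1.5]
opening: 0.244
grasp_force: 58.7
```

```bash
cat > rod.py <<'E'
from h import *
import sys
tag=sys.argv[1]
T0=pose(); print('tcp',T0[:3,3].round(4)); out=[]
for c in ('scene','side'):
    im,d,P,K,T=snap(c); np.savez(f'/tmp/{tag}{c}',im=im,P=P,K=K,T=T)
    uv=K@(T[:3,:3].T@(T0[:3,3]-T[:3,3])); u,v=(uv[:2]/uv[2]).astype(int)
    out.append(cv2.resize(im[max(v-40,0):v+80,u-60:u+60],(400,400),interpolation=cv2.INTER_CUBIC)); print(c,'tcp px',u,v)
    hsv=cv2.cvtColor(im,cv2.COLOR_RGB2HSV)
    near=np.hypot(P[...,0]-T0[0,3],P[...,1]-T0[1,3])<.025
    m=(hsv[...,0]>18)&(hsv[...,0]<35)&(hsv[...,1]>110)&near&(P[...,2]>T0[2,3]-.03)
    if m.sum()>10: print('yellow z',np.percentile(P[m][:,2],[1,99]).round(4),np.median(P[m],0).round(4))
    m=near&(P[...,2]<T0[2,3]-.02)&(P[...,2]>.1)
    b=m&(hsv[...,0]>95)&(hsv[...,0]<125)&(hsv[...,1]>110)
    for n,k in (('below',m),('band',b)):
        if k.sum()>3: print(n,k.sum(),np.median(P[k],0).round(4),P[k][:,2].min().round(4),P[k][:,2].max().round(4))
cv2.imwrite(f'pics/{tag}.png',np.hstack(out)[:,:,::-1])
goto([.507,.128,.131],14)
E
python3 rod.py r1
```

```text
tcp [0.5081 0.1273 0.2667]
scene tcp px 363 132
yellow z [0.2524 0.3313] [0.5162 0.1297 0.2933]
below 113 [0.5104 0.1282 0.2109] 0.1719 0.2451
band 22 [0.5113 0.1287 0.2055] 0.1989 0.2134
side tcp px 228 96
yellow z [0.2519 0.3214] [0.4978 0.1216 0.2726]
below 112 [0.5063 0.1247 0.2104] 0.1679 0.2467
band 17 [0.5061 0.1242 0.2045] 0.1719 0.2108
offset [ -0.8  -0.9 135.7] rot [ 0.    0.01 -0.11]
```

View pics/r1.png

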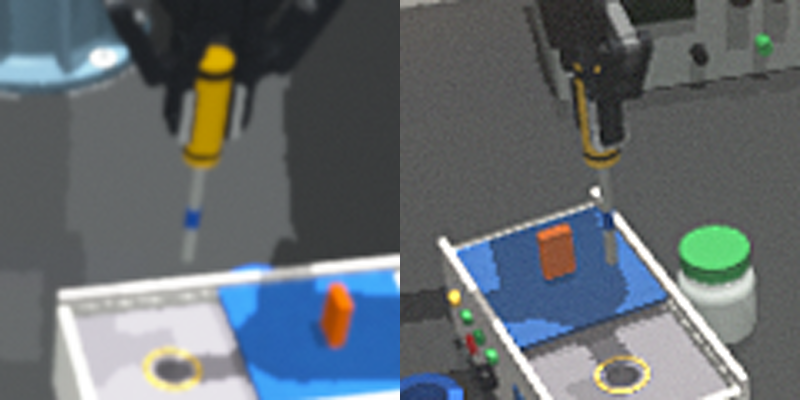

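```bash
cat > axis.py <<'E'
from h import *
import sys
from scipy.optimize import least_squares
tag=sys.argv[1]; zlo,zhi=float(sys.argv[2]),float(sys.argv[3]); zm=(zlo+zhi)/2
c0=np.array([.508,.128]); obs=[]
for c in ('scene','side'):
    D=np.load(f'/tmp/{tag}{c}.npz'); P,K,T,im=D['P'],D['K'],D['T'],D['im']
    m=(np.hypot(P[...,0]-c0[0],P[...,1]-c0[1])<.02)&(P[...,2]<zhi)&(P[...,2]>zlo)
    rows=[v for v in range(420) if 2<=m[v].sum()<9]
    obs.append((K,T,np.array([[np.nonzero(m[v])[0].mean(),v] for v in rows])))
    hsv=cv2.cvtColor(im,cv2.COLOR_RGB2HSV)
    y=(hsv[...,0]>18)&(hsv[...,0]<36)&(hsv[...,1]>90)&(np.hypot(P[...,0]-c0[0],P[...,1]-c0[1])<.03)&(P[...,2]<.078)
    v,u=np.nonzero(y); r=np.c_[u,v,np.ones(len(u))]@np.linalg.inv(K).T@T[:3,:3].T
    q=(T[:3,3]+r*((.07-T[2,3])/r[:,2:]))[:,:2]
    f=least_squares(lambda c:np.hypot(*(q-c[:2]).T)-c[2],[*c0,.014],loss='soft_l1',f_scale=.001); print(c,'ring',f.x.round(4),len(q),'rod rows',len(rows))
def res(p):
    o=[]
    for K,T,uv in obs:
        pr=[]
        for z in (zlo,zhi):
            X=np.array([p[0]+p[2]*(z-zm),p[1]+p[3]*(z-zm),z]); w=K@(T[:3,:3].T@(X-T[:3,3])); pr.append(w[:2]/w[2])
        a,b=pr; o.append(a[0]+(uv[:,1]-a[1])/(b[1]-a[1])*(b[0]-a[0])-uv[:,0])
    return np.concatenate(o)
s=least_squares(res,[*c0,0,0],loss='soft_l1',f_scale=.5); p=s.x
print('axis mid',p[:2].round(4),'tilt deg',np.degrees(p[2:]).round(2),'rms px',np.sqrt((res(p)**2).mean()).round(2))
for dz,n in ((zlo-zm,'low'),): print(n,(p[:2]+p[2:]*dz).round(4))
E
python3 axis.py r1 .175 .245
```

```text
scene ring [0.5055 0.1288 0.0174] 35 rod rows 27
side ring [0.5058 0.1301 0.0178] 46 rod rows 27
axis mid [0.5069 0.1287] tilt deg [0.07 0.2 ] rms px 0.28
low [0.5069 0.1286]
```

apply_moves(moves=[{"jaw": 0,"offset": [-0.8,-1.0,10],"rot": [0,0,0]},{"jaw": 0,"offset": [0,0,25],"rot": [0,0,0]},{"jaw": 0,"offset": [0,0,25],"rot": [0,0,0]},{"jaw": 0,"offset": [0,0,20],"rot": [0,0,0]},{"jaw": 0,"offset": [0,0,10],"rot": [0,0,0]}])

```text
time_s: 16.88
eef_pos: [0.5058, 0.1287, 0.1749]
eef_rot: [-0.0, 0.993, 0.121, -0.001]
wrist_force: [-0.8, -0.7, -0.5]
opening: 0.241
grasp_force: 58.7
```

apply_moves(moves=[{"jaw": 0,"offset": [0,0,0],"rot": [0,0,0]},{"jaw": 0,"offset": [0,0,0],"rot": [0,0,0]},{"jaw": 0,"offset": [0,0,0],"rot": [0,0,0]},{"jaw": 0,"offset": [0,0,0],"rot": [0,0,0]},{"jaw": 0,"offset": [0,0,0],"rot": [0,0,0]}])

```text
time_s: 17.5
eef_pos: [0.507, 0.1289, 0.1771]
eef_rot: [0.0, 0.993, 0.121, 0.0]
wrist_force: [0.0, -0.5, -0.9]
opening: 0.237
grasp_force: 58.7
```

```bash
python3 rod.py r2; python3 axis.py r2 .09 .153
```

```text
tcp [0.507  0.1289 0.1771]
scene tcp px 359 166
yellow z [0.1634 0.2461] [0.5149 0.1311 0.2065]
below 72 [0.509  0.1296 0.1258] 0.1004 0.1546
band 10 [0.5096 0.1293 0.1155] 0.1097 0.1238
side tcp px 231 131
yellow z [0.1611 0.2335] [0.4965 0.1234 0.1847]
below 68 [0.505  0.1261 0.1283] 0.1004 0.1551
band 11 [0.5047 0.1252 0.1155] 0.1122 0.1223
offset [-0.1  0.9 45.9] rot [ 0.   -0.01 -0.05]
scene ring [0.5051 0.1289 0.0171] 53 rod rows 22
side ring [0.5057 0.1305 0.0177] 49 rod rows 22
axis mid [0.5056 0.13  ] tilt deg [0.11 0.15] rms px 0.23
low [0.5056 0.13  ]
```

View pics/r2.png

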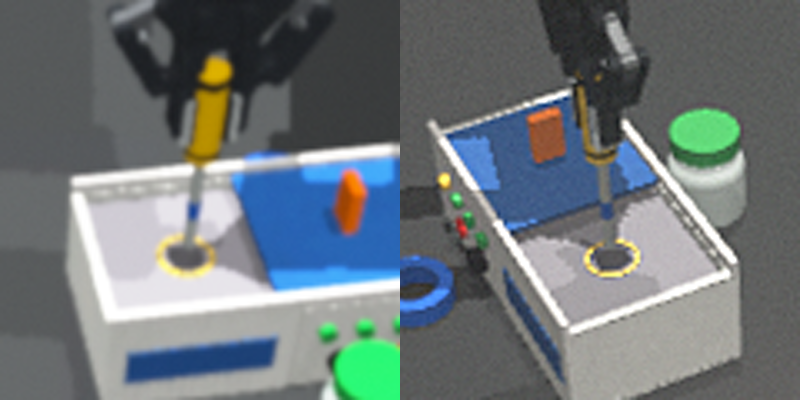

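The rod sits above the ring (scene crop ring about (187,255), side crop about (612,257)), centred to within 1 mm and upright. I'll lower it 45.6 mm.

apply_moves(moves=[{"jaw": 0,"offset": [0,0,8],"rot": [0,0,0]},{"jaw": 0,"offset": [0,0,10],"rot": [0,0,0]},{"jaw": 0,"offset": [0,0,10],"rot": [0,0,0]},{"jaw": 0,"offset": [0,0,8],"rot": [0,0,0]},{"jaw": 0,"offset": [0,0,6],"rot": [0,0,0]}])

```text
time_s: 18.23
eef_pos: [0.5066, 0.1288, 0.134]
eef_rot: [-0.0, 0.993, 0.121, -0.0]
wrist_force: [0.6, -0.0, 0.2]
opening: 0.24
grasp_force: 58.7
```

apply_moves(moves=[{"jaw": 0,"offset": [0,0,3.6],"rot": [0,0,0]},{"jaw": 0,"offset": [0,0,0],"rot": [0,0,0]},{"jaw": 0,"offset": [0,0,0],"rot": [0,0,0]},{"jaw": 0,"offset": [0,0,0],"rot": [0,0,0]},{"jaw": 0,"offset": [0,0,0],"rot": [0,0,0]}])

```text
time_s: 18.85
eef_pos: [0.5069, 0.1289, 0.1314]
eef_rot: [0.0, 0.993, 0.121, 0.0]
wrist_force: [0.4, 0.1, -0.9]
opening: 0.24
grasp_force: 58.7
```

```bash
python3 rod.py r3; python3 axis.py r3 .083 .108
```

```text
tcp [0.5069 0.1289 0.1314]
scene tcp px 356 182
yellow z [0.1168 0.2025] [0.5152 0.1311 0.161 ]
below 9 [0.5089 0.1292 0.106 ] 0.1013 0.1082
side tcp px 232 147
yellow z [0.1182 0.1886] [0.4962 0.1239 0.1431]
below 8 [0.5059 0.1263 0.1047] 0.1024 0.1073
offset [-0.1  0.9  0.3] rot [ 0.   -0.01 -0.04]
scene ring [0.5054 0.1292 0.0174] 53 rod rows 8
side ring [0.5057 0.1303 0.0178] 47 rod rows 9
axis mid [0.506 0.13 ] tilt deg [1.3  1.31] rms px 0.15
low [0.5057 0.1297]
```

View pics/r3.png

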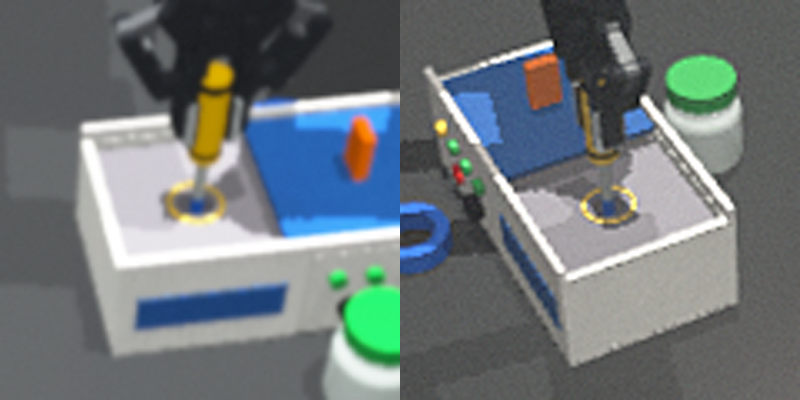

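The blue band sits at the mouth, centred in the yellow ring (scene crop (197,204), side crop (608,206)). The cover is open and wrist forces are near zero. Handing in.

```bash
python3 -c "
from bench import ctrl
print(ctrl.hand_in())"
```

```text
the job is handed in; nothing more can be done
None
```

I slid the cover fully open and lowered the yellow-handled probe upright into the guide hole, with the blue band level with the mouth (within about 1 mm by my measurements); it was handed in at about 19 s, still gripped and with no sign of contact with the box.

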